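# Free and set down the support leg of a spectrometer module

## Robot

A 7-joint arm with a two-finger parallel gripper is mounted at the origin on the work surface. World frame = base frame: x ahead of the robot, y to its left, z up, the work surface at z = 0. Lengths are in m, angles in rad, forces in N, time in s.
With the tool pointing down it reaches from about 0.35 to 0.9 m from the base axis. Payload 19.9 kg.
Tool frame: the origin (TCP) lies on the front face of the gripper's body, between the roots of the fingers; the fingertips stand 73 mm ahead of it and the grasp point (between the pads) lies 54 mm ahead of it (r.grip_point_offset is the distance from the TCP to the grasp point, in m); z points along the fingers, y is the line along which they close (so a half turn about z gives the same grasp; the last joint's range is limited). The gripper opens to 85 mm and grips with 20 to 120 N. Pads are 22 mm wide; open, the fingers measure 114 mm over their backs; the gripper's body (76 mm by 85 mm) begins 54 mm behind the grasp point. The pads swing forward as they close: fully open they stand 13 mm farther back than shut.
Start: joints at [-1.165, 0.417, -0.01, 1.614, 0.005, 1.111, -0.053], TCP at [0.271, 0.563, 0.304] pointing down, gripper open.
Joint ranges: [-2.81, 2.81], [-0.39, 2.02], [-1.27, 1.25], [0.06, 2.57], [-1.19, 4.33], [0.19, 2], [-2.82, 2.82]. Speed limits (rad/s): [1.89, 1.89, 2.39, 2.39, 3.01, 3.01, 3.01].

## Interface

Orientations are given as a 3x3 rotation matrix whose columns are the frame's x, y, z axes.
In Python, from cell import r, snapshot, calibration, job gives the robot as it stands.
- The arm moves only by the tool carry_out, never from a script. Its argument "series" is a list of rows, each a list of 3 entries, a list of its own where there are three numbers: the shift along the tool's x, y, z in m, then the turn about the tool's z in rad, then the finger opening in m, from 0 to 0.0854. A call has exactly 5 rows; each row is the pose to reach, as a shift and turn from the pose commanded when the call began, along the tool's axes at that moment; what a row does not reach only later rows make up. A row lasts 1/12 s, in which the tool goes at most 41.7 mm and 7.16 degrees, less where a joint would pass 70% of its speed; a pose out of reach is approached as far as the arm can. A call with a gripper value outside its range is refused whole. The fingers move at their own pace and stop on an object; the grip force is fixed at half the most. Time passes only in rows, so rows that repeat a pose let the fingers close, or fill a call up. It gives the time, the measured TCP pose, the force, the opening and the grip force at its end, in the units of the state.
- r.get_state(): the state, without advancing time (a new reading comes with each control period).
- snapshot(name): name is "scene" or "top" or "wrist"; returns (picture, depth): 480x640x3 uint8, blue, green, red; 480x640 float32, m along the optical axis (not along the pixel's ray), 0 where there is no reading.
- calibration(name): a dict with "intrinsics" (3x3 intrinsics, pixels), "rvec" (rotation vector, rad) and "tvec" (3), from world to camera coordinates, as OpenCV has them; the wrist camera has in their place "tool_from_camera" (4x4, takes a point from camera to tool coordinates, whose origin is the TCP and whose axes are the flange's). Camera axes: x right, y down, z forward; pixel columns grow to the right and rows downward; lengths in m; the calibration is good to about 2 mm. A picture is of the moment at which its call begins: read the wrist's pose just before it. calibration takes no time and is no camera call.
- job.hand_in(): hands the job in; it is judged then, once.
The state is a dict: "time_s": time; "joint_positions": joint angles; "qvel": joint speeds; "joint_efforts": joint torques, N m; "ee_pos": TCP position; "tool_rot": TCP orientation; "ft_force": force on the tool from outside, world axes, zero at the start; "torque": the same for the moment, N m; "grip_width": opening from 0.0 (shut) to 1.0 (fully open); "grasp_force": force on a finger pad.
Only numpy, scipy, OpenCV 4.12 (cv2) and the standard library are available. Lean on these libraries where they do the work, as an engineer would, in place of code of your own. Each camera call takes 0.05 s, during which the arm holds its last target. There are 200 camera calls.

## Task

Pull the transport chock out through the front opening from under the module's support leg and lay it flat in the aluminium tray. Then turn the leg's crank clockwise (seen from the handle's side) until the foot has come down on its steel pad and the crank gets noticeably heavier, give it about a quarter turn more so that it bears firmly, without forcing it, and let go. Leave the bottle, the beaker and the wooden case where they are.

Things in the scene. Friction and masses are not known exactly. Their poses are not given: they have to be found in the camera images.
- module: White spectrometer module with blue base band, fixed to the bench. Origin on the bench (z = 0) under its support leg, on the leg's vertical axis; x points from the leg back into the module (the opening faces its -x), y left, z up. Housing 230 x 260 mm, from 60 to 290 mm behind the leg axis, 170 mm high. An aluminium gearbox with the crank stands in front of it, over the leg.
- opening (a point): Middle of the front opening under the gearbox, 30 mm in front of the leg axis, 62 mm above the bench; axes as the module. It lies between two upright aluminium cheeks, 53 mm apart inside, 62 mm deep, from 14 mm up to the gearbox's underside at 115 mm; closed behind by a plate 32 mm behind the leg axis. The foot and gearbox block the chock from above: it comes out only along -x.
- gas_line (a point): Middle of a steel gas pipe, 22 mm thick and 270 mm long, along the module's y, 55 mm behind the leg axis, 322 mm above the bench, on two posts at y = +-115 mm; axes as the module, fixed. It is in the way of a tool held upright at the crank: lean the tool back so that it points along the crank's axis.
- leg_axis (a point): Point on the leg's axis at the pad's top, 10 mm above the bench, fixed to the module. The sprung round rubber foot, 42 mm across, hangs 27 to 63 mm above it at first; how far is not known. On touching the pad it presses with 40 N, then 12 N more per radian of crank. Right is 0.5 to 3 radians past the touch (45 to 80 N), best 1.5 to 2.
- hub (a point): Centre of the crank's arm on the crank's axis: 12 mm in front of the leg axis, 188 mm above the bench; axes as the module, does not turn. The crank's axis leans 27 degrees from vertical towards the module's -x: outward it is (-0.454, 0, 0.891) in the module's frame. Clockwise, seen looking onto the handle, lowers the leg 4 mm per radian; 7 to 16 radians are needed to touch.
- crank_grip (a point): Centre of the crank's handle, a round black grip 22 mm across, 47 mm long, spinning freely on its pin, parallel to the crank's axis. It moves on a circle of 50 mm radius whose plane is 32 mm outward of point hub. Starts at any angle; stays where it is left. Free turning takes a steady 10 N or so; at the touch this rises by 3 N, then by 1 N a radian. The rise also shows (within 2 N) when the hand stops and holds.
- pad: Loose dark steel bearing pad under the leg, 140 x 90 x 10 mm, flat on the bench; origin at the centre of its underside, 20 mm in front of the leg axis.
- chock_mid (a point): Centre of the slab of the transport chock, a loose grey plastic slab 156 (x) x 36 (y) x 12 (z) mm, 0.1 kg, lying on the pad under the foot, its front end out in front of the opening. Its x axis points into the opening.
- chock_lug (a point): Centre (half-way up) of the upright lug on the chock's front end, where it is gripped: 22 (x) x 24 (y) mm, standing 35 mm above the slab; 67 mm in front of and 24 mm above the slab's centre. The crank and its handle overhang it behind, so lean the tool back a little (10 to 20 degrees).
- tray: Loose open aluminium tray, outside 210 (x) x 120 (y) x 25 mm, walls and floor 5 mm, on the bench left or right of the module's front; origin at the centre of its underside.
- bottle: Brown glass bottle with black cap, 64 mm across, 130 mm high, standing on the bench on the side opposite the tray; origin under its base. Leave alone.
- beaker: Glass beaker 72 mm across, 85 mm high, standing; origin under its base. Leave alone.
- case: Wooden case 110 x 75 x 35 mm on the bench; origin under its base. Leave alone.
Things that resemble listed ones, but are neither listed nor needed, are in the scene too. Of the things that look like the part that bears chock_mid, the smaller one is meant.

How it is judged:
On the way, in this order (a step that is already met when the one before it is completed fails the run):
1. the chock is out from under the leg: its centre at least 110 mm from the leg's axis (horizontal distance between chock_mid and leg_axis above 0.11 m), for 0.1 s.
2. the chock lies in the tray (horizontal distance between chock_mid and tray below 0.06 m and z of chock_mid in the frame of tray below 0.017 m and angle between chock_mid's own z axis and vertical below 0.15 rad), for 0.2 s.
3. the foot presses on the pad with 45 to 80 N (contact force between module and pad between 45 and 80 N), for 0.3 s.
At the end, for the whole second after the job is handed in: The foot presses on the steel pad with 45 to 80 N (about 0.5 to 3 radians of crank past the touch) and the chock lies flat in the tray (slab on the tray's floor, its centre within 60 mm of the tray's centre), the tray standing flat on the bench (all of step 2 and all of step 3 and height (world z) of tray below 0.01 m and angle between tray's own z axis and vertical below 0.1 rad).
It fails at once if the foot is forced down with more than 120 N (contact force between module and pad above 120 N).
It fails at once if the bottle is moved more than 25 mm or tipped (distance of bottle from where it was at the start of the episode above 0.025 m or angle between bottle's own z axis and vertical above 0.35 rad).
It fails at once if the beaker is moved more than 25 mm or tipped (distance of beaker from where it was at the start of the episode above 0.025 m or angle between beaker's own z axis and vertical above 0.35 rad).
It fails at once if the wooden case is moved more than 25 mm (distance of case from where it was at the start of the episode above 0.025 m).
It also fails if it takes over 72 s, if anything falls off the work surface, if the arm or the gripper's body presses on something with over 40 N, if the wrist force passes 120 N, or if a joint passes its speed limit or range.

## Working session

There is one attempt and no reset: what is moved stays moved. The work goes in short steps, Python scripts to look and compute and a tool call to move; the robot and the scene stay as the last step left them, time stands still between calls to the robot, and variables do not carry over. Pictures are saved under pics/ and viewed, at most 10 in all, crops included, and the job is handed in when it is done.

Besides the shell and the picture viewer there is one more tool, called after "Request:" as name(argument=value, ...) on one line, values as JSON. carry_out: Moves the arm, as the interface text tells. Its arguments: {"type":"object","properties":{"series":{"type":"array","items":{"type":"array"}}},"required":["series"]}

```bash
mkdir -p pics; ls
python3 - <<'E'
from cell import r,snapshot,calibration,job
import cv2,numpy as np
s=r.get_state(); print({k:np.round(v,3).tolist() for k,v in s.items()})
print([a for a in dir(r) if a[0]!='_'], r.grip_point_offset)
for n in ("scene","top","wrist"):
    p,d=snapshot(n); cv2.imwrite(f"pics/{n}0.png",p); np.save(f"{n}0.npy",d)
    print(n,calibration(n))
E
```

```text
pics
{'time_s': 0.0, 'joint_positions': [-1.165, 0.418, -0.01, 1.614, 0.005, 1.111, -0.053], 'qvel': [-0.001, -0.001, -0.002, 0.0, -0.001, -0.001, -0.001], 'joint_efforts': [0.0, -86.444, 0.679, -43.492, 0.019, 0.007, -0.0], 'ee_pos': [0.27, 0.563, 0.303], 'tool_rot': [[-0.901, 0.433, -0.0], [0.433, 0.901, -0.001], [-0.0, -0.001, -1.0]], 'ft_force': [0.242, 0.222, -0.142], 'torque': [-0.022, -0.02, -0.003], 'grasp_force': 0.0, 'grip_width': 0.997}
['PlanningError', 'get_state', 'grip_point_offset'] 0.0539
scene {'intrinsics': array([[516.05237554,   0.        , 316.22070262],
       [  0.        , 516.05237554, 238.85273186],
       [  0.        ,   0.        ,   1.        ]]), 'rvec': array([ 2.0906675 ,  1.99230905, -0.31584609]), 'tvec': array([-0.10335027, -0.48158964,  1.45760023])}
top {'intrinsics': array([[528.79437776,   0.        , 324.93397352],
       [  0.        , 528.79437776, 250.46728782],
       [  0.        ,   0.        ,   1.        ]]), 'rvec': array([ 2.15122057, -2.10537388,  0.19622588]), 'tvec': array([0.02998567, 0.59940589, 1.36043512])}
wrist {'intrinsics': array([[350.09570723,   0.        , 321.08594402],
       [  0.        , 350.09570723, 236.14759746],
       [  0.        ,   0.        ,   1.        ]]), 'tool_from_camera': array([[ 8.84892831e-05, -9.47287531e-01, -3.20384652e-01,
         8.24082345e-02],
       [ 9.99999942e-01,  1.88974772e-04, -2.82548388e-04,
         7.96429643e-04],
       [ 3.28199181e-04, -3.20384608e-01,  9.47287493e-01,
        -6.92365067e-02],
       [ 0.00000000e+00,  0.00000000e+00,  0.00000000e+00,
         1.00000000e+00]])}
```

View pics/scene0.png

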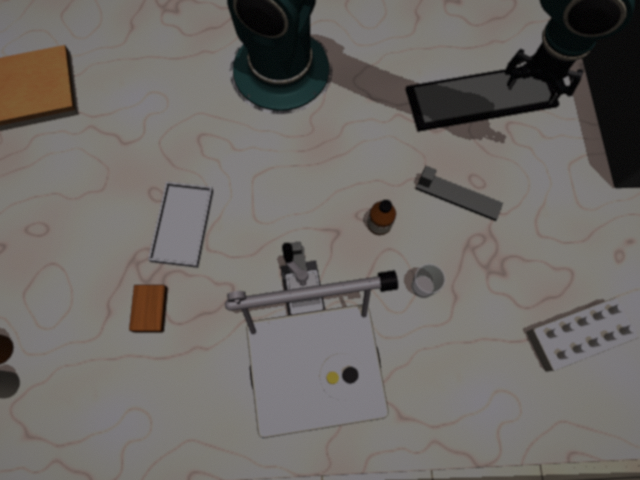

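View pics/top0.png

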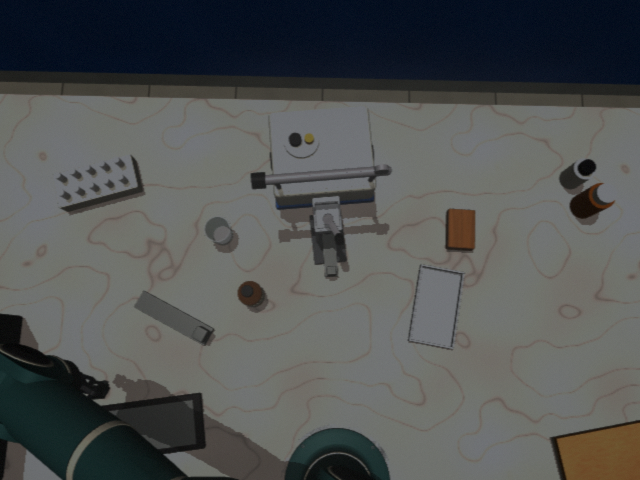

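```bash
cat > h.py <<'E'
import numpy as np,cv2
from cell import r,snapshot,calibration
def cloud(n,d,pose=None):
    c=calibration(n);K=c["intrinsics"];v,u=np.indices(d.shape)
    P=np.stack([(u-K[0,2])/K[0,0]*d,(v-K[1,2])/K[1,1]*d,d],-1)
    if n=="wrist":
        T=c["tool_from_camera"];p,R=pose
        P=(P@T[:3,:3].T+T[:3,3])@np.array(R).T+p
    else:
        R=cv2.Rodrigues(c["rvec"])[0];P=(P-c["tvec"])@R
    P[d==0]=np.nan
    return P
E
python3 - <<'E'
from h import *
for n in("top","scene"):
    d=np.load(n+"0.npy");P=cloud(n,d);img=cv2.imread(f"pics/{n}0.png")
    def rect(m,t):
        q=P[m];q=q[~np.isnan(q[:,0])]
        print(n,t,len(q),np.round(q.mean(0),4), [np.round(x,4) for x in cv2.minAreaRect(q[:,:2].astype(np.float32))])
        return q
    near=(P[...,0]>0.35)&(np.abs(P[...,1])<0.35)
    q=rect(near&(abs(P[...,2]-.170)<.006),"housing")
    q=rect(near&(P[...,2]>.30)&(P[...,2]<.36),"pipe")
    hsv=cv2.cvtColor(img,cv2.COLOR_BGR2HSV)
    box={"top":(slice(255,355),slice(400,470)),"scene":(slice(178,272),slice(145,218))}[n]
    m=np.zeros(d.shape,bool);m[box]=1
    rect(m&(P[...,2]>.018)&(P[...,2]<.035),"tray rim")
    rect(near&(P[...,2]>.115)&(P[...,2]<.14)&(hsv[...,1]<256)&((P[...,1]>.08)),"cap")
    print("bench z",np.nanmedian(P[...,2]))
a=cv2.imread("pics/top0.png")[185:285,260:400];b=cv2.imread("pics/scene0.png")[225:325,240:380]
o=np.hstack([cv2.resize(x,None,fx=2.8,fy=5.6*.5,interpolation=2) for x in (a,b)])
o=cv2.convertScaleAbs(o,alpha=1.8);cv2.imwrite("pics/crop1.png",o);print(o.shape)
E
```

```text
top housing 6684 [0.8367 0.054  0.1698] [array([0.783 , 0.0527]), array([0.3386, 0.2576]), np.float64(6.3033)]
top pipe 1440 [0.7141 0.0711 0.3317] [array([0.7219, 0.0568]), array([0.0369, 0.3097]), np.float64(7.2418)]
top tray rim 498 [ 0.4608 -0.2603  0.0239] [array([ 0.4606, -0.259 ]), array([0.1209, 0.2103]), np.float64(80.2414)]
top cap 214 [0.5931 0.1867 0.1282] [array([0.6237, 0.1623]), array([0.1202, 0.3418]), np.float64(78.912)]
bench z -0.0007868982786231797
scene housing 13122 [0.8404 0.0535 0.1701] [array([0.7835, 0.0542]), array([0.3384, 0.2567]), np.float64(5.7697)]
scene pipe 2281 [0.7193 0.0668 0.3319] [array([0.7154, 0.0569]), array([0.0363, 0.3105]), np.float64(4.6894)]
scene tray rim 626 [ 0.4631 -0.2565  0.0237] [array([ 0.4588, -0.2572]), array([0.1218, 0.2125]), np.float64(80.3594)]
scene cap 143 [0.4827 0.2383 0.129 ] [array([0.632 , 0.2091]), array([0.0286, 0.3396]), np.float64(78.8502)]
bench z 0.0010388711174194561
(280, 784, 3)
```

View pics/crop1.png

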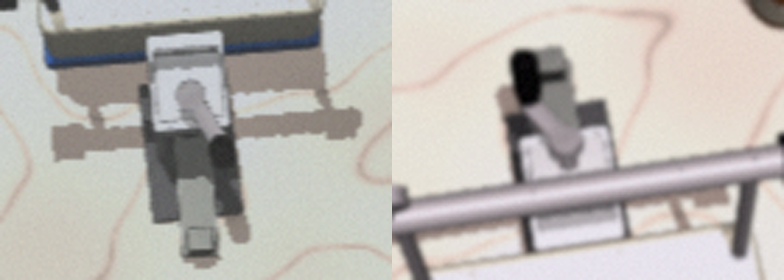

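```bash
cat >> h.py <<'E'
yaw=np.radians(6.0);leg=np.array([.663,.0404,0])
M=np.array([[np.cos(yaw),-np.sin(yaw),0],[np.sin(yaw),np.cos(yaw),0],[0,0,1]])
def tomod(P): return (P-leg)@M
def toworld(p): return leg+M@np.asarray(p,float)
E
python3 - <<'E'
from h import *
for n in("top","scene"):
    d=np.load(n+"0.npy");P=tomod(cloud(n,d));img=cv2.imread(f"pics/{n}0.png")
    def st(m,t):
        q=P[m]; 
        if len(q)<5: print(n,t,len(q));return
        print(n,t,len(q),"mean",np.round(q.mean(0),4),"lo",np.round(np.percentile(q,3,axis=0),3),"hi",np.round(np.percentile(q,97,axis=0),3), [np.round(x,3) for x in cv2.minAreaRect(q[:,:2].astype(np.float32))])
    x,y,z=P[...,0],P[...,1],P[...,2]
    fr=(abs(y)<.08)
    st(fr&(x<-.06)&(x>-.2)&(z>.052)&(z<.062),"lugtop")
    st(fr&(x<-.05)&(x>-.2)&(z>.017)&(z<.027),"slab")
    st(fr&(x<-.04)&(x>-.2)&(z>.006)&(z<.014),"pad")
    st((img.max(-1)<45)&fr&(x<.05)&(x>-.12)&(z>.19),"grip black")
    st(fr&(x<.0)&(x>-.12)&(z>.19),"high front")
    st((z>.115)&(z<.16)&(x<.05)&(abs(y)<.08),"gearbox")
    st((z>.31)&(z<.345)&(abs(x-.055)<.04)&(abs(y)<.1),"pipe")
    st((z>.165)&(z<.175)&(x>.07),"housing")
    st((y<-.2)&(z<.5)&(x<0)&(x>-.4)&(z>.018)&(z<.03),"trayrim")
    st((y>.05)&(y<.3)&(z>.06)&(z<.14)&(x<.0)&(x>-.4),"tallstuff")
    st((y<-.1)&(y>-.3)&(x>-.1)&(x<.1)&(z>.03)&(z<.04),"case")
E
```

```text
top lugtop 73 mean [-0.1183 -0.0018  0.0564] lo [-0.128 -0.013  0.052] hi [-0.108  0.009  0.061] [array([-0.118, -0.001]), array([0.024, 0.022]), np.float64(86.679)]
top slab 254 mean [-0.0821 -0.0016  0.0213] lo [-0.127 -0.019  0.018] hi [-0.051  0.015  0.026] [array([-0.09 ,  0.001]), array([0.079, 0.043]), np.float64(0.447)]
top pad 309 mean [-0.0765 -0.0007  0.0094] lo [-0.18  -0.055  0.006] hi [-0.042  0.058  0.014] [array([-0.118, -0.001]), array([0.156, 0.155]), np.float64(0.241)]
top grip black 86 mean [-0.0672 -0.0224  0.2099] lo [-0.079 -0.032  0.194] hi [-0.052 -0.013  0.218] [array([-0.065, -0.022]), array([0.03, 0.02]), np.float64(5.884)]
top high front 148 mean [-0.0433 -0.0134  0.2034] lo [-0.078 -0.031  0.19 ] hi [-0.002  0.008  0.218] [array([-0.04 , -0.012]), array([0.084, 0.023]), np.float64(21.542)]
top gearbox 540 mean [-0.1519  0.0039  0.1452] lo [-0.607 -0.035  0.119] hi [0.048 0.07  0.159] [array([-0.285,  0.022]), array([0.67 , 0.131]), np.float64(1.472)]
top pipe 906 mean [5.480e-02 2.000e-04 3.301e-01] lo [ 0.046 -0.094  0.322] hi [0.066 0.094 0.336] [array
[... 1569 characters left out ...]
.float64(1.301)]
scene pipe 1382 mean [ 0.0584 -0.0005  0.3306] lo [ 0.047 -0.094  0.323] hi [0.067 0.094 0.335] [array([0.057, 0.   ]), array([0.022, 0.2  ]), np.float64(0.004)]
scene housing 12388 mean [ 0.1814 -0.0065  0.1701] lo [ 0.077 -0.119  0.166] hi [0.283 0.12  0.174] [array([0.18 , 0.001]), array([0.256, 0.22 ]), np.float64(89.997)]
scene trayrim 677 mean [-0.1984 -0.2984  0.0238] lo [-0.343 -0.399  0.019] hi [-0.011 -0.205  0.03 ] [array([-0.107, -0.403]), array([0.251, 0.581]), np.float64(39.426)]
scene tallstuff 678 mean [-0.1394  0.2191  0.096 ] lo [-0.179  0.188  0.063] hi [-0.015  0.29   0.132] [array([-0.101,  0.247]), array([0.197, 0.062]), np.float64(26.454)]
scene case 0
```

Request:
carry_out(series=[[[-0.03,-0.02,-0.008],-0.11,0.085],[[-0.06,-0.04,-0.016],-0.22,0.085],[[-0.09,-0.06,-0.024],-0.33,0.085],[[-0.12,-0.08,-0.032],-0.44,0.085],[[-0.15,-0.1,-0.04],-0.553,0.085]])

```text
time_s: 0.57
ee_pos: [0.363, 0.4066, 0.3441]
tool_rot: [[-0.994, -0.111, -0.0], [-0.111, 0.994, -0.0], [0.0, -0.0, -1.0]]
ft_force: [1.8, -0.7, -0.5]
grip_width: 0.999
grasp_force: 0.0
```

Request:
carry_out(series=[[[-0.015,-0.035,0],0,0.085],[[-0.03,-0.07,0],0,0.085],[[-0.045,-0.105,0],0,0.085],[[-0.06,-0.14,0],0,0.085],[[-0.075,-0.175,0],0,0.085]])

```text
time_s: 0.98
ee_pos: [0.456, 0.2403, 0.3439]
tool_rot: [[-0.994, -0.105, 0.0], [-0.105, 0.994, 0.0], [-0.0, 0.0, -1.0]]
ft_force: [1.4, 0.7, -0.9]
grip_width: 0.995
grasp_force: 0.0
```

Request:
carry_out(series=[[[-0.015,-0.035,0],0,0.085],[[-0.03,-0.07,0],0,0.085],[[-0.045,-0.105,0],0,0.085],[[-0.06,-0.14,0],0,0.085],[[-0.075,-0.175,0],0,0.085]])

```text
time_s: 1.4
ee_pos: [0.5489, 0.0741, 0.3439]
tool_rot: [[-0.994, -0.105, -0.0], [-0.105, 0.994, -0.0], [0.0, -0.0, -1.0]]
ft_force: [0.6, 0.4, 0.2]
grip_width: 0.995
grasp_force: 0.0
```

Request:
carry_out(series=[[[-0.01,-0.025,0],0,0.085],[[-0.02,-0.05,0],0,0.085],[[-0.028,-0.068,0],0,0.085],[[-0.028,-0.068,0],0,0.085],[[-0.028,-0.068,0],0,0.085]])

```text
time_s: 1.82
ee_pos: [0.5835, 0.0105, 0.3435]
tool_rot: [[-0.995, -0.103, -0.001], [-0.103, 0.995, -0.0], [0.001, -0.0, -1.0]]
ft_force: [0.5, -0.2, -0.1]
grip_width: 0.995
grasp_force: 0.0
```

Run:
```python
from h import *
s=r.get_state();p,R=s["ee_pos"],np.array(s["tool_rot"])
print(np.round(p,4),np.round(tomod(p),4),np.round(R,3).tolist())
img,d=snapshot("wrist");np.save("w1.npy",d);cv2.imwrite("pics/w1.png",img)
P=tomod(cloud("wrist",d,(p,R)));x,y,z=P[...,0],P[...,1],P[...,2]
def st(m,t):
    q=P[m];print(t,len(q),"mean",np.round(q.mean(0),4),"lo",np.round(np.percentile(q,3,axis=0),3),"hi",np.round(np.percentile(q,97,axis=0),3)) if len(q)>4 else print(t,len(q))
fr=abs(y)<.08
st((img.max(-1)<45)&fr&(x<.05)&(x>-.12)&(z>.17)&(z<.26),"grip black")
st(fr&(x<-.06)&(x>-.2)&(z>.052)&(z<.062),"lugtop")
st(fr&(x<.03)&(x>-.12)&(z>.17)&(z<.26),"high")
```

```text
[0.5835 0.0105 0.3435] [-0.0822 -0.0215  0.3435] [[-0.995, -0.103, -0.001], [-0.103, 0.995, -0.0], [0.001, -0.0, -1.0]]
grip black 592 mean [-0.0755 -0.0206  0.2125] lo [-0.081 -0.03   0.206] hi [-0.067 -0.013  0.217]
lugtop 524 mean [-0.119  -0.0015  0.0561] lo [-0.129 -0.013  0.054] hi [-0.108  0.01   0.058]
high 3962 mean [-0.019  -0.0075  0.1883] lo [-0.079 -0.029  0.171] hi [0.027 0.024 0.216]
```

View pics/w1.png

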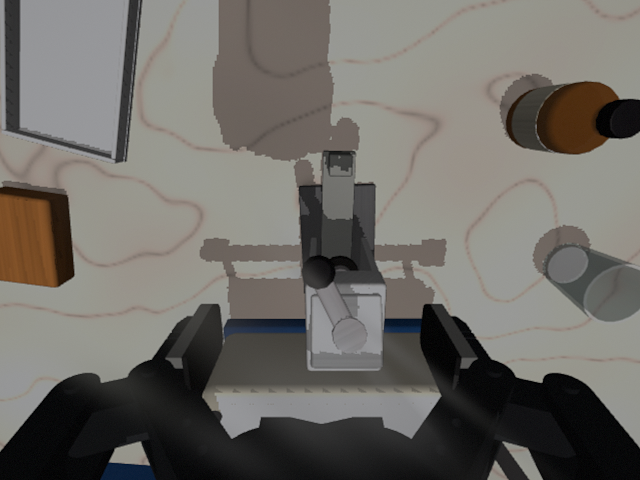

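Request:
carry_out(series=[[[0,0,0.03],0,0.06],[[0,0,0.06],0,0.06],[[0,0,0.078],0,0.06],[[0,0,0.078],0,0.02],[[0,0,0.078],0,0.0]])

```text
time_s: 2.28
ee_pos: [0.5831, 0.0123, 0.266]
tool_rot: [[-0.994, -0.106, -0.001], [-0.106, 0.994, 0.0], [0.001, 0.0, -1.0]]
ft_force: [0.8, 0.1, 0.1]
grip_width: 0.435
grasp_force: 0.0
```

Request:
carry_out(series=[[[0,0,0],0,0.0],[[0,0,0],0,0.0],[[0,0,0],0,0.0],[[0,0,0],0,0.0],[[0,0,0],0,0.0]])

```text
time_s: 2.7
ee_pos: [0.5838, 0.0107, 0.2678]
tool_rot: [[-0.995, -0.104, 0.002], [-0.104, 0.995, -0.001], [-0.002, -0.001, -1.0]]
ft_force: [-1.3, -4.8, 1.4]
grip_width: 0.216
grasp_force: 58.5
```

Request:
carry_out(series=[[[0,0,0],0,0.04],[[0,0,0],0,0.04],[[-0.006,0,0],0,0.04],[[-0.006,0,0],0,0.0],[[-0.006,0,0],0,0.0]])

```text
time_s: 3.12
ee_pos: [0.5899, 0.0117, 0.2663]
tool_rot: [[-0.994, -0.105, 0.001], [-0.105, 0.994, -0.001], [-0.001, -0.001, -1.0]]
ft_force: [-1.3, -0.7, 9.1]
grip_width: 0.228
grasp_force: 58.5
```

Request:
carry_out(series=[[[0,0,0],0,0.0],[[0,0,0],0,0.0],[[0,0,0],0,0.0],[[0,0,0],0,0.0],[[0,0,0],0,0.0]])

```text
time_s: 3.53
ee_pos: [0.5898, 0.0118, 0.2664]
tool_rot: [[-0.994, -0.105, 0.001], [-0.105, 0.994, -0.0], [-0.001, -0.0, -1.0]]
ft_force: [1.0, -2.5, 5.8]
grip_width: 0.224
grasp_force: 58.5
```

Run:
```python
from h import *
s=r.get_state();p=s["ee_pos"];print(np.round(tomod(p),4),s["grip_width"],np.round(s["ft_force"],1))
c=np.array([-.0265,0,.2165]);u=np.array([.891,0,.454]);v=np.array([0,1,0])
g=s and tomod(p)-[0,0,.0539]
# phi: angle from front(-u) towards +y (clockwise)
H=lambda f:c+.05*(-u*np.cos(f)+v*np.sin(f))
f0=np.arcsin(tomod(p)[1]/.05);print("phi0",f0,"H",np.round(H(f0),4),"g-H",np.round(g-H(f0),4))
for k in range(1,12):
    f=f0+.2*k;D=H(f)-H(f0);print(k,round(f,2),"tool",np.round([-D[0],D[1],-D[2]],4).tolist())
```

```text
[-0.0758 -0.0208  0.2664] 0.22362496409140067 [ 1.  -2.5  5.8]
phi0 -0.42972776619602926 H [-0.067  -0.0208  0.1959] g-H [-0.0088  0.      0.0167]
1 -0.23 tool [0.0029, 0.0094, 0.0015]
2 -0.03 tool [0.004, 0.0193, 0.0021]
3 0.17 tool [0.0034, 0.0293, 0.0017]
4 0.37 tool [0.001, 0.0389, 0.0005]
5 0.57 tool [-0.003, 0.0478, -0.0015]
6 0.77 tool [-0.0085, 0.0556, -0.0043]
7 0.97 tool [-0.0153, 0.0621, -0.0078]
8 1.17 tool [-0.0231, 0.0669, -0.0118]
9 1.37 tool [-0.0316, 0.0698, -0.0161]
10 1.57 tool [-0.0405, 0.0708, -0.0206]
11 1.77 tool [-0.0493, 0.0698, -0.0251]
```

Request:
carry_out(series=[[[0.003,0.0094,0.0015],0,0.0],[[0.004,0.0193,0.0021],0,0.0],[[0.0034,0.0293,0.0017],0,0.0],[[0.001,0.0389,0.0005],0,0.0],[[-0.003,0.0478,-0.0015],0,0.0]])

```text
time_s: 3.95
ee_pos: [0.5876, 0.058, 0.2677]
tool_rot: [[-0.995, -0.103, 0.001], [-0.103, 0.995, -0.003], [-0.0, -0.003, -1.0]]
ft_force: [0.7, -14.3, 4.3]
grip_width: 0.227
grasp_force: 58.7
```

Request:
carry_out(series=[[[-0.0055,0.0078,-0.0028],0,0.0],[[-0.0123,0.0143,-0.0063],0,0.0],[[-0.0201,0.0191,-0.0103],0,0.0],[[-0.0286,0.022,-0.0146],0,0.0],[[-0.0375,0.023,-0.0191],0,0.0]])

```text
time_s: 4.37
ee_pos: [0.6211, 0.0857, 0.2859]
tool_rot: [[-0.995, -0.104, -0.005], [-0.104, 0.995, -0.002], [0.005, -0.001, -1.0]]
ft_force: [-13.9, -7.6, 3.9]
grip_width: 0.228
grasp_force: 59.0
```

Run:
```python
from h import *
s=r.get_state();p=s["ee_pos"];print(np.round(tomod(p),4),s["grip_width"],np.round(s["ft_force"],1))
```

```text
[-0.0369  0.0495  0.2859] 0.22805379755444272 [-13.9  -7.6   3.9]
```

Request:
carry_out(series=[[[0,0,0],0,0.06],[[0,0,0],0,0.06],[[0,0,-0.025],0,0.06],[[0.01,0,-0.045],0,0.06],[[0.04,-0.02,-0.05],0,0.06]])

```text
time_s: 4.78
ee_pos: [0.5862, 0.0662, 0.3385]
tool_rot: [[-0.994, -0.11, 0.003], [-0.11, 0.994, 0.002], [-0.004, 0.001, -1.0]]
ft_force: [0.7, -0.1, -0.1]
grip_width: 0.702
grasp_force: 0.0
```

Request:
carry_out(series=[[[0.03,-0.02,0],0,0.06],[[0.043,-0.03,0.03],0,0.06],[[0.043,-0.03,0.07],0,0.06],[[0.043,-0.03,0.11],0,0.06],[[0.043,-0.03,0.14],0,0.06]])

```text
time_s: 5.2
ee_pos: [0.5437, 0.0281, 0.1942]
tool_rot: [[-0.994, -0.105, -0.001], [-0.105, 0.994, 0.0], [0.001, 0.0, -1.0]]
ft_force: [1.6, 1.2, -0.0]
grip_width: 0.702
grasp_force: 0.0
```

Run:
```python
from h import *
s=r.get_state();p,R=s["ee_pos"],np.array(s["tool_rot"]);print(np.round(tomod(p),4),s["grip_width"],np.round(s["ft_force"],1))
img,d=snapshot("wrist")
P=tomod(cloud("wrist",d,(p,R)));x,y,z=P[...,0],P[...,1],P[...,2]
m=(abs(y)<.08)&(x<-.06)&(x>-.2)&(z>.052)&(z<.062);q=P[m];print(len(q),q.mean(0),np.percentile(q,3,axis=0),np.percentile(q,97,axis=0))
```

```text
[-0.12    0.0002  0.1942] 0.7024869572242328 [ 1.6  1.2 -0. ]
1213 [-0.12006919 -0.00112734  0.05613059] [-0.12979351 -0.01199455  0.05399193] [-0.10937934  0.00980263  0.05757355]
```

Lined up on the lug. Descend 0.094, then close.

Request:
carry_out(series=[[[0,-0.001,0.03],0,0.06],[[0,-0.001,0.065],0,0.06],[[0,-0.001,0.094],0,0.06],[[0,-0.001,0.094],0,0.0],[[0,-0.001,0.094],0,0.0]])

```text
time_s: 5.67
ee_pos: [0.5448, 0.0271, 0.1028]
tool_rot: [[-0.994, -0.105, -0.002], [-0.105, 0.994, -0.0], [0.002, -0.0, -1.0]]
ft_force: [1.2, 0.2, 0.6]
grip_width: 0.431
grasp_force: 0.0
```

Request:
carry_out(series=[[[0,0,0],0,0.0],[[0,0,0],0,0.0],[[0,0,-0.001],0,0.0],[[0.005,0,-0.002],0,0.0],[[0.015,0,-0.002],0,0.0]])

```text
time_s: 6.08
ee_pos: [0.5305, 0.0257, 0.1054]
tool_rot: [[-0.994, -0.105, 0.002], [-0.105, 0.994, 0.0], [-0.002, -0.0, -1.0]]
ft_force: [0.5, -0.4, -1.3]
grip_width: 0.268
grasp_force: 61.5
```

Request:
carry_out(series=[[[0.025,0,0],0,0.0],[[0.05,0,0],0,0.0],[[0.08,0,0],0,0.0],[[0.11,0,0],0,0.0],[[0.12,0,-0.01],0,0.0]])

```text
time_s: 6.5
ee_pos: [0.4053, 0.0123, 0.1134]
tool_rot: [[-0.994, -0.105, -0.005], [-0.105, 0.995, -0.0], [0.005, 0.0, -1.0]]
ft_force: [-0.1, -0.1, -1.0]
grip_width: 0.269
grasp_force: 61.4
```

Request:
carry_out(series=[[[0,0,-0.02],0,0.0],[[0,0,-0.04],0,0.0],[[0,0,-0.05],0,0.0],[[0,-0.02,-0.05],0,0.0],[[0,-0.05,-0.05],0,0.0]])

```text
time_s: 6.92
ee_pos: [0.4155, -0.0354, 0.1654]
tool_rot: [[-0.994, -0.109, 0.002], [-0.109, 0.994, 0.001], [-0.002, 0.001, -1.0]]
ft_force: [1.0, -0.3, -1.0]
grip_width: 0.271
grasp_force: 61.4
```

Run:
```python
from h import *
s=r.get_state();p,R=s["ee_pos"],np.array(s["tool_rot"]);print(np.round(p,4),s["grip_width"],np.round(s["ft_force"],1))
th=np.radians(-9.7);t=np.array([.4592,-.258]);off=.0685
T=t-off*np.array([np.cos(th),np.sin(th)]);D=np.r_[T-p[:2],0]
print("target",T,"tool shift",np.round(R.T@D,4),"turn",np.radians(6+9.7))
img,d=snapshot("scene");cv2.imwrite("pics/s2.png",img)
```

```text
[ 0.4155 -0.0354  0.1654] 0.2713136905426483 [ 1.  -0.3 -1. ]
target [ 0.39167931 -0.24645848] tool shift [ 0.0468 -0.2072 -0.0003] turn 0.27401669256310973
```

View pics/s2.png

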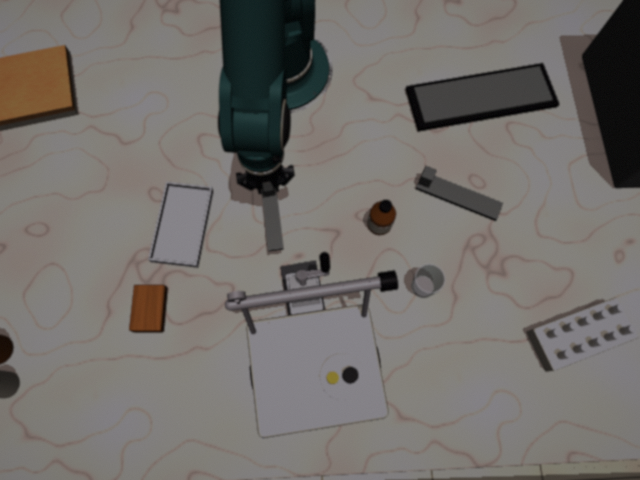

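Request:
carry_out(series=[[[0.008,-0.035,0],0.05,0.0],[[0.016,-0.07,0],0.1,0.0],[[0.024,-0.105,0],0.15,0.0],[[0.032,-0.14,0],0.2,0.0],[[0.04,-0.175,0],0.25,0.0]])

```text
time_s: 7.38
ee_pos: [0.3933, -0.2163, 0.1648]
tool_rot: [[-0.989, 0.147, 0.0], [0.147, 0.989, 0.0], [-0.0, 0.0, -1.0]]
ft_force: [1.2, 0.4, -1.6]
grip_width: 0.272
grasp_force: 61.4
```

Run:
```python
from h import *
s=r.get_state();p,R=s["ee_pos"],np.array(s["tool_rot"]);print(np.round(p,4),s["grip_width"])
print("shift",np.round(R.T@np.array([.3917-p[0],-.2465-p[1],0]),4),"turn",np.arctan2(R[1,1],R[0,1]), "want",np.radians(80.3))
```

```text
[ 0.3933 -0.2163  0.1648] 0.2716997414872087
shift [-0.0029 -0.0301 -0.    ] turn 1.4234808392164682 want 1.4014993893514465
```

Request:
carry_out(series=[[[-0.003,-0.03,0],0.022,0.0],[[-0.003,-0.03,0.015],0.022,0.0],[[-0.003,-0.03,0.04],0.022,0.0],[[-0.003,-0.03,0.06],0.022,0.0],[[-0.003,-0.03,0.065],0.022,0.0]])

```text
time_s: 7.8
ee_pos: [0.392, -0.2448, 0.0982]
tool_rot: [[-0.986, 0.167, -0.002], [0.167, 0.986, 0.001], [0.002, 0.001, -1.0]]
ft_force: [-11.2, 0.9, 55.0]
grip_width: 0.269
grasp_force: 70.7
```

Request:
carry_out(series=[[[0,0,0.001],0,0.0],[[0,0,0.001],0,0.04],[[0,0,0.001],0,0.05],[[0,0,0.001],0,0.05],[[0,0,-0.01],0,0.05]])

```text
time_s: 8.22
ee_pos: [0.3926, -0.2447, 0.109]
tool_rot: [[-0.986, 0.166, -0.002], [0.166, 0.986, 0.001], [0.002, 0.0, -1.0]]
ft_force: [-0.1, 0.4, 0.1]
grip_width: 0.585
grasp_force: 0.0
```

Request:
carry_out(series=[[[0,0,-0.03],0,0.05],[[0,0,-0.07],0,0.05],[[0,0,-0.11],0,0.05],[[0,0,-0.15],0,0.05],[[-0.02,0.03,-0.18],0,0.05]])

```text
time_s: 8.63
ee_pos: [0.4124, -0.2254, 0.2909]
tool_rot: [[-0.985, 0.173, 0.003], [0.173, 0.985, -0.002], [-0.003, -0.002, -1.0]]
ft_force: [0.7, -1.7, -0.2]
grip_width: 0.585
grasp_force: 0.0
```

Run:
```python
from h import *
s=r.get_state();p,R=s["ee_pos"],np.array(s["tool_rot"]);print(np.round(p,4),np.round(tomod(p),4),np.arctan2(R[1,1],R[0,1]))
img,d=snapshot("wrist");cv2.imwrite("pics/w3.png",img)
P=cloud("wrist",d,(p,R));x,y,z=P[...,0],P[...,1],P[...,2]
near=np.hypot(x-.459,y+.258)<.16
def rc(lo,hi,t):
    m=near&(z>lo)&(z<hi);q=P[m];print(t,len(q),q.mean(0),cv2.minAreaRect(q[:,:2].astype(np.float32)))
rc(.02,.029,"rim");rc(.012,.0195,"slab");rc(.047,.058,"lug")
c=np.array([-.0265,0,.2165]);f=1.57;H=c+[0,.05,0]
G=H+[-.016,0,.015]+np.array([0,0,.0539]);W=toworld(G);print("G mod",G,"world",W,"tool shift",np.round(R.T@(W-p),4))
```

```text
[ 0.4124 -0.2254  0.2909] [-0.277  -0.2382  0.2909] 1.3967422351537773
rim 3002 [ 0.43991149 -0.25233466  0.0238182 ] ((0.4595276415348053, -0.25954484939575195), (0.1201988086104393, 0.21082273125648499), 80.51223754882812)
slab 4701 [ 0.46458056 -0.25783735  0.01627966] ((0.4576665759086609, -0.2578953504562378), (0.11407448351383209, 0.20661447942256927), 80.28954315185547)
lug 662 [ 0.39042859 -0.24315092  0.05109776] ((0.390755295753479, -0.24333657324314117), (0.023584773764014244, 0.022297795861959457), 78.98018646240234)
G mod [-0.0425  0.05    0.2854] world [0.6155064  0.08568364 0.2854    ] tool shift [-0.1461  0.3416  0.0054]
```

View pics/w3.png

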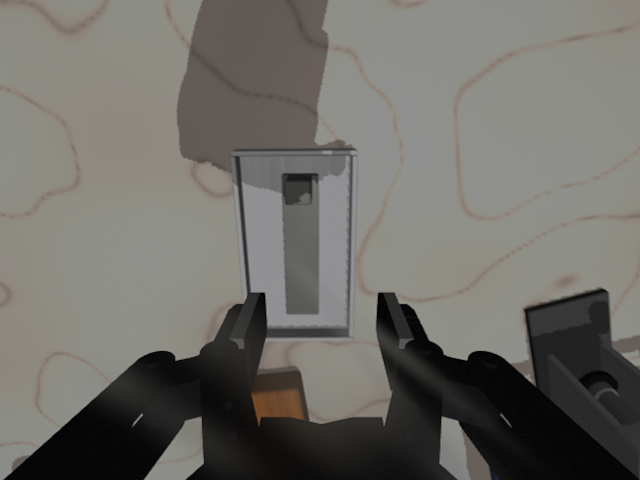

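Request:
carry_out(series=[[[-0.0144,0.034,-0.02],-0.0556,0.06],[[-0.0289,0.068,-0.04],-0.111,0.06],[[-0.0433,0.102,-0.055],-0.167,0.06],[[-0.0577,0.136,-0.055],-0.222,0.06],[[-0.0721,0.17,-0.055],-0.278,0.06]])

```text
time_s: 9.1
ee_pos: [0.515, -0.0645, 0.3434]
tool_rot: [[-0.994, -0.113, 0.003], [-0.113, 0.994, -0.0], [-0.003, -0.0, -1.0]]
ft_force: [0.2, -1.5, 0.0]
grip_width: 0.704
grasp_force: 0.0
```

Request:
carry_out(series=[[[-0.0233,0.029,0],0,0.06],[[-0.0466,0.058,0],0,0.06],[[-0.07,0.087,0],0,0.06],[[-0.093,0.116,0],0,0.06],[[-0.116,0.144,0],0,0.06]])

```text
time_s: 9.52
ee_pos: [0.6141, 0.0916, 0.3424]
tool_rot: [[-0.994, -0.111, 0.001], [-0.111, 0.994, -0.0], [-0.001, -0.001, -1.0]]
ft_force: [0.1, -0.1, 0.8]
grip_width: 0.702
grasp_force: 0.0
```

Run:
```python
from h import *
s=r.get_state();p,R=s["ee_pos"],np.array(s["tool_rot"]);print(np.round(p,4),np.round(tomod(p),4),np.degrees(np.arctan2(R[1,1],R[0,1])),s["joint_positions"])
img,d=snapshot("wrist")
P=tomod(cloud("wrist",d,(p,R)));x,y,z=P[...,0],P[...,1],P[...,2]
m=(img.max(-1)<45)&(abs(y)<.1)&(x<.05)&(x>-.12)&(z>.18)&(z<.26);q=P[m]
print(len(q),q.mean(0),np.percentile(q,3,axis=0),np.percentile(q,97,axis=0))
```

```text
[0.6141 0.0916 0.3424] [-0.0433  0.056   0.3424] 96.36453597993265 [-0.35012538  0.38148925  0.20161179  1.58689491 -0.08008026  1.18078011
  1.54968085]
401 [-0.03443474  0.04927653  0.23303863] [-0.04297847  0.04181575  0.22706849] [-0.02563016  0.0593995   0.23681446]
```

Request:
carry_out(series=[[[0.001,-0.006,0.02],0.006,0.06],[[0.001,-0.006,0.045],0.006,0.06],[[0.001,-0.006,0.057],0.006,0.06],[[0.001,-0.006,0.057],0.006,0.01],[[0.001,-0.006,0.057],0.006,0.0]])

```text
time_s: 9.98
ee_pos: [0.6134, 0.0837, 0.285]
tool_rot: [[-0.994, -0.105, -0.0], [-0.105, 0.994, -0.0], [0.0, -0.0, -1.0]]
ft_force: [0.0, 0.1, 0.3]
grip_width: 0.426
grasp_force: 0.0
```

Request:
carry_out(series=[[[0,0,0],0,0.0],[[0,0,0],0,0.0],[[0,0,0],0,0.0],[[0,0,0],0,0.0],[[0,0,0],0,0.0]])

```text
time_s: 10.4
ee_pos: [0.6138, 0.0844, 0.2861]
tool_rot: [[-0.994, -0.106, 0.002], [-0.106, 0.994, 0.001], [-0.002, 0.001, -1.0]]
ft_force: [-3.3, 2.3, 5.8]
grip_width: 0.207
grasp_force: 58.4
```

```bash
cat > crank.py <<'E'
from h import *
import sys
def H(f): return np.array([-.0265,0,.2165])+.05*(-np.array([.891,0,.454])*np.cos(f)+np.array([0,1,0])*np.sin(f))
def rows(f0,st,n=5):
    return [np.round((H(f0+st*k)-H(f0))*[-1,1,-1],4).tolist() for k in range(1,n+1)]
def now():
    s=r.get_state();p=tomod(s["ee_pos"]);F=np.array(s["ft_force"])@M
    print("mod",np.round(p,4),"w",round(s["grip_width"],3),"F mod",np.round(F,1),"t",round(s["time_s"],2));return p
E
python3 - <<'E'
from crank import *
p=now();print("g-H(1.53)",p-[0,0,.0539]-H(1.53))
for f in (1.53,2.53,3.53,4.53,5.53,6.53): print(f,rows(f,.2))
E
```

```text
mod [-0.0443  0.0489  0.2861] w 0.207 F mod [-3.   2.7  5.8] t 10.4
g-H(1.53) [-0.01598656 -0.00103598  0.01657989]
1.53 [[-0.0089, -0.0006, -0.0045], [-0.0175, -0.0031, -0.0089], [-0.0255, -0.0076, -0.013], [-0.0325, -0.0137, -0.0166], [-0.0383, -0.0212, -0.0195]]
2.53 [[-0.0044, -0.0087, -0.0022], [-0.0071, -0.0182, -0.0036], [-0.0081, -0.0281, -0.0041], [-0.0073, -0.0381, -0.0037], [-0.0048, -0.0476, -0.0024]]
3.53 [[0.0042, -0.0088, 0.0021], [0.0098, -0.0165, 0.005], [0.0167, -0.0228, 0.0085], [0.0246, -0.0275, 0.0125], [0.0332, -0.0302, 0.0169]]
4.53 [[0.0089, -0.0008, 0.0045], [0.0177, 0.0003, 0.009], [0.0261, 0.0035, 0.0133], [0.0339, 0.0084, 0.0173], [0.0406, 0.015, 0.0207]]
5.53 [[0.0054, 0.0079, 0.0028], [0.0093, 0.0169, 0.0047], [0.0115, 0.0266, 0.0059], [0.012, 0.0365, 0.0061], [0.0107, 0.0464, 0.0055]]
6.53 [[-0.003, 0.0094, -0.0015], [-0.0076, 0.0179, -0.0039], [-0.0137, 0.0252, -0.007], [-0.0209, 0.0311, -0.0107], [-0.029, 0.0352, -0.0148]]
```

Request:
carry_out(series=[[[-0.0089,-0.0006,-0.0045],0,0.0],[[-0.0175,-0.0031,-0.0089],0,0.0],[[-0.0255,-0.0076,-0.013],0,0.0],[[-0.0325,-0.0137,-0.0166],0,0.0],[[-0.0383,-0.0212,-0.0195],0,0.0]])

```text
time_s: 10.82
ee_pos: [0.6534, 0.0686, 0.3051]
tool_rot: [[-0.994, -0.107, -0.001], [-0.107, 0.994, 0.002], [0.001, 0.002, -1.0]]
ft_force: [-11.9, 7.5, 5.1]
grip_width: 0.209
grasp_force: 59.5
```

Run:
```python
from crank import *
p=now();print("g-H(2.53)",np.round(p-[0,0,.0539]-H(2.53),4))
```

```text
mod [-0.0066  0.029   0.3051] w 0.209 F mod [-11.1   8.7   5.1] t 10.82
g-H(2.53) [-0.0166  0.0003  0.0161]
```

Request:
carry_out(series=[[[-0.0044,-0.0087,-0.0022],0,0.0],[[-0.0071,-0.0182,-0.0036],0,0.0],[[-0.0081,-0.0281,-0.0041],0,0.0],[[-0.0081,-0.0281,-0.0041],0,0.0],[[-0.0081,-0.0281,-0.0041],0,0.0]])

```text
time_s: 11.23
ee_pos: [0.6651, 0.0397, 0.3096]
tool_rot: [[-0.994, -0.105, 0.002], [-0.105, 0.994, 0.001], [-0.002, 0.001, -1.0]]
ft_force: [-2.6, 0.6, 5.0]
grip_width: 0.21
grasp_force: 58.7
```

Run:
```python
from crank import *
p=now();print("g-H(3.13)",np.round(p-[0,0,.0539]-H(3.13),4));print(r.get_state()["torque"])
for f in (3.13,4.13,5.13,6.13,7.13,8.13): print(f,rows(f,.2))
```

```text
mod [ 0.002  -0.0009  0.3096] w 0.21 F mod [-2.5  0.8  5. ] t 11.23
g-H(3.13) [-0.0161 -0.0015  0.0165]
[0.0986201  0.62201968 0.05595271]
3.13 [[0.0008, -0.0099, 0.0004], [0.0033, -0.0195, 0.0017], [0.0075, -0.0283, 0.0038], [0.0131, -0.036, 0.0067], [0.02, -0.0423, 0.0102]]
4.13 [[0.0079, -0.0046, 0.004], [0.0164, -0.0074, 0.0084], [0.0253, -0.0082, 0.0129], [0.0341, -0.0071, 0.0174], [0.0426, -0.0039, 0.0217]]
5.13 [[0.0077, 0.0049, 0.0039], [0.0144, 0.0115, 0.0074], [0.0198, 0.0194, 0.0101], [0.0237, 0.0284, 0.0121], [0.026, 0.0381, 0.0132]]
6.13 [[0.0005, 0.01, 0.0002], [-0.0008, 0.0198, -0.0004], [-0.0039, 0.0292, -0.002], [-0.0085, 0.0378, -0.0043], [-0.0145, 0.0451, -0.0074]]
7.13 [[-0.0072, 0.0058, -0.0037], [-0.0153, 0.0099, -0.0078], [-0.024, 0.0122, -0.0122], [-0.0329, 0.0124, -0.0168], [-0.0416, 0.0106, -0.0212]]
8.13 [[-0.0083, -0.0037, -0.0042], [-0.0157, -0.0091, -0.008], [-0.0221, -0.0161, -0.0113], [-0.0271, -0.0244, -0.0138], [-0.0305, -0.0336, -0.0155]]
```

Request:
carry_out(series=[[[0.0008,-0.0099,0.0004],0,0.0],[[0.0033,-0.0195,0.0017],0,0.0],[[0.0075,-0.0283,0.0038],0,0.0],[[0.0131,-0.036,0.0067],0,0.0],[[0.02,-0.0423,0.0102],0,0.0]])

```text
time_s: 11.65
ee_pos: [0.6504, -0.0032, 0.3]
tool_rot: [[-0.994, -0.107, 0.005], [-0.107, 0.994, 0.002], [-0.005, 0.002, -1.0]]
ft_force: [4.1, 9.2, 7.2]
grip_width: 0.209
grasp_force: 58.3
```

Request:
carry_out(series=[[[0.0079,-0.0046,0.004],0,0.0],[[0.0164,-0.0074,0.0084],0,0.0],[[0.0253,-0.0082,0.0129],0,0.0],[[0.0341,-0.0071,0.0174],0,0.0],[[0.0426,-0.0039,0.0217],0,0.0]])

```text
time_s: 12.07
ee_pos: [0.6089, -0.0131, 0.2785]
tool_rot: [[-0.994, -0.105, 0.007], [-0.105, 0.994, 0.0], [-0.007, -0.001, -1.0]]
ft_force: [10.8, 0.1, 6.6]
grip_width: 0.21
grasp_force: 58.2
```

Request:
carry_out(series=[[[0.0077,0.0049,0.0039],0,0.0],[[0.0144,0.0115,0.0074],0,0.0],[[0.0198,0.0194,0.0101],0,0.0],[[0.0237,0.0284,0.0121],0,0.0],[[0.026,0.0381,0.0132],0,0.0]])

```text
time_s: 12.48
ee_pos: [0.5782, 0.0204, 0.2646]
tool_rot: [[-0.995, -0.103, 0.004], [-0.103, 0.995, -0.002], [-0.003, -0.002, -1.0]]
ft_force: [2.4, -11.2, 4.4]
grip_width: 0.204
grasp_force: 59.4
```

```bash
cat >> crank.py <<'E'
def tang(F,f):   # resistance along the motion, world force
    t=np.array([.891,0,.454])*np.sin(f)+np.array([0,1,0])*np.cos(f)
    return round(float(-(np.array(F)@M)@t),1)
E
python3 - <<'E'
from crank import *
p=now();g=p-[0,0,.0539];print("g-H(6.13)",np.round(g-H(6.13),4))
for i in range(4): print(tang(r.get_state()["ft_force"],6.13),end=" "); snapshot("wrist")
E
```

```text
mod [-0.0865 -0.011   0.2646] w 0.204 F mod [  1.2 -11.4   4.4] t 12.48
g-H(6.13) [-0.0159 -0.0033  0.0166]
11.7 7.0 1.7 0.6
```

Request:
carry_out(series=[[[0.0005,0.01,0.0002],0,0.0],[[-0.0008,0.0198,-0.0004],0,0.0],[[-0.0039,0.0292,-0.002],0,0.0],[[-0.0085,0.0378,-0.0043],0,0.0],[[-0.0145,0.0451,-0.0074],0,0.0]])

```text
time_s: 13.1
ee_pos: [0.5864, 0.0676, 0.2711]
tool_rot: [[-0.995, -0.104, -0.002], [-0.104, 0.995, -0.002], [0.002, -0.001, -1.0]]
ft_force: [-12.1, -7.9, 4.4]
grip_width: 0.207
grasp_force: 61.0
```

Run:
```python
from crank import *
for F,f in (([-11.9,7.5,5.1],2.53),([4.1,9.2,7.2],4.13),([10.8,.1,6.6],5.13),([2.4,-11.2,4.4],6.13)): print(f,tang(F,f))
p=now();f=7.13;print(np.round(p-[0,0,.0539]-H(f),4));
for i in range(4): print(tang(r.get_state()["ft_force"],f),end=" "); snapshot("wrist")
for f in (9.13,10.13,11.13,12.13): print(f,rows(f,.2))
```

```text
2.53 11.4
4.13 11.3
5.13 11.9
6.13 11.7
mod [-0.0734  0.0351  0.2711] w 0.207 F mod [-12.8  -6.6   4.4] t 13.1
[-0.0174 -0.0024  0.0157]
11.4 8.2 2.5 2.2 9.13 [[-0.0017, -0.0098, -0.0009], [-0.0017, -0.0198, -0.0009], [0.0001, -0.0296, 0.0001], [0.0036, -0.0387, 0.0019], [0.0087, -0.0469, 0.0044]]
10.13 [[0.0064, -0.0069, 0.0033], [0.0139, -0.0123, 0.0071], [0.0222, -0.0158, 0.0113], [0.031, -0.0175, 0.0158], [0.0399, -0.0171, 0.0203]]
11.13 [[0.0087, 0.0023, 0.0044], [0.0167, 0.0065, 0.0085], [0.0239, 0.0124, 0.0122], [0.0299, 0.0198, 0.0152], [0.0344, 0.0284, 0.0175]]
12.13 [[0.0029, 0.0094, 0.0015], [0.0041, 0.0193, 0.0021], [0.0036, 0.0293, 0.0018], [0.0013, 0.0389, 0.0006], [-0.0027, 0.0478, -0.0014]]
```

Request:
carry_out(series=[[[-0.0072,0.0058,-0.0037],0,0.0],[[-0.0153,0.0099,-0.0078],0,0.0],[[-0.024,0.0122,-0.0122],0,0.0],[[-0.0329,0.0124,-0.0168],0,0.0],[[-0.0416,0.0106,-0.0212],0,0.0]])

```text
time_s: 13.72
ee_pos: [0.6266, 0.0845, 0.2923]
tool_rot: [[-0.994, -0.106, -0.003], [-0.106, 0.994, 0.001], [0.003, 0.001, -1.0]]
ft_force: [-15.2, 1.9, 4.3]
grip_width: 0.206
grasp_force: 61.1
```

Run:
```python
from crank import *
p=now();f=8.13;print(np.round(p-[0,0,.0539]-H(f),4));
for i in range(4): print(tang(r.get_state()["ft_force"],f),end=" "); snapshot("wrist")
```

```text
mod [-0.0316  0.0477  0.2923] w 0.206 F mod [-14.9   3.5   4.3] t 13.72
[-0.0172 -0.0005  0.0157]
11.9 10.4 3.4 1.8
```

Request:
carry_out(series=[[[-0.0083,-0.0037,-0.0042],0,0.0],[[-0.0157,-0.0091,-0.008],0,0.0],[[-0.0221,-0.0161,-0.0113],0,0.0],[[-0.0271,-0.0244,-0.0138],0,0.0],[[-0.0305,-0.0336,-0.0155],0,0.0]])

```text
time_s: 14.33
ee_pos: [0.6613, 0.0554, 0.3084]
tool_rot: [[-0.994, -0.107, -0.0], [-0.107, 0.994, 0.003], [-0.0, 0.003, -1.0]]
ft_force: [-8.8, 10.2, 5.4]
grip_width: 0.209
grasp_force: 60.5
```

Request:
carry_out(series=[[[-0.0017,-0.0098,-0.0009],0,0.0],[[-0.0017,-0.0198,-0.0009],0,0.0],[[0.0001,-0.0296,0.0001],0,0.0],[[0.0036,-0.0387,0.0019],0,0.0],[[0.0087,-0.0469,0.0044],0,0.0]])

```text
time_s: 14.75
ee_pos: [0.6588, 0.0081, 0.3049]
tool_rot: [[-0.994, -0.108, 0.005], [-0.108, 0.994, 0.003], [-0.005, 0.003, -1.0]]
ft_force: [4.9, 13.5, 6.6]
grip_width: 0.209
grasp_force: 58.9
```

Run:
```python
from crank import *
p=now();f=10.13;print(np.round(p-[0,0,.0539]-H(f),4));
for i in range(4): print(tang(r.get_state()["ft_force"],f),end=" "); snapshot("wrist")
for f in (13.13,14.13,15.13,16.13): print(f,rows(f,.2))
```

```text
mod [-0.0076 -0.0317  0.3049] w 0.209 F mod [ 6.3 12.9  6.6] t 14.75
[-0.015   0.0008  0.0172]
15.4 11.3 4.3 4.6 13.13 [[-0.0055, 0.0079, -0.0028], [-0.0122, 0.0144, -0.0062], [-0.02, 0.0192, -0.0102], [-0.0285, 0.0222, -0.0145], [-0.0373, 0.0233, -0.019]]
14.13 [[-0.0089, -0.0009, -0.0045], [-0.0174, -0.0038, -0.0089], [-0.0252, -0.0085, -0.0128], [-0.0321, -0.0149, -0.0163], [-0.0376, -0.0227, -0.0192]]
15.13 [[-0.0041, -0.0089, -0.0021], [-0.0065, -0.0185, -0.0033], [-0.0072, -0.0284, -0.0037], [-0.0061, -0.0383, -0.0031], [-0.0033, -0.0478, -0.0017]]
16.13 [[0.0044, -0.0087, 0.0023], [0.0103, -0.0161, 0.0053], [0.0174, -0.0222, 0.0089], [0.0254, -0.0265, 0.013], [0.034, -0.029, 0.0173]]
```

Request:
carry_out(series=[[[0.0064,-0.0069,0.0033],0,0.0],[[0.0139,-0.0123,0.0071],0,0.0],[[0.0222,-0.0158,0.0113],0,0.0],[[0.031,-0.0175,0.0158],0,0.0],[[0.0399,-0.0171,0.0203],0,0.0]])

```text
time_s: 15.37
ee_pos: [0.6217, -0.0151, 0.2849]
tool_rot: [[-0.994, -0.105, 0.008], [-0.105, 0.994, 0.001], [-0.008, -0.0, -1.0]]
ft_force: [13.0, 2.8, 8.8]
grip_width: 0.21
grasp_force: 58.2
```

Run:
```python
from crank import *
p=now();f=11.13;print(np.round(p-[0,0,.0539]-H(f),4));
for i in range(5): print(tang(r.get_state()["ft_force"],f),end=" "); snapshot("wrist")
```

```text
mod [-0.0469 -0.0509  0.2849] w 0.21 F mod [13.2  1.5  8.8] t 15.37
[-0.0144 -0.0013  0.0175]
15.4 14.1 7.2 5.4 6.1
```

Request:
carry_out(series=[[[0.0044,0.001,0.0022],0,0.0],[[0.0087,0.0023,0.0044],0,0.0],[[0.0108,0.0031,0.0055],0,0.0],[[0.0108,0.0031,0.0055],0,0.0],[[0.0108,0.0031,0.0055],0,0.0]])

```text
time_s: 16.03
ee_pos: [0.6106, -0.0136, 0.2793]
tool_rot: [[-0.994, -0.105, 0.007], [-0.105, 0.994, -0.0], [-0.007, -0.001, -1.0]]
ft_force: [9.0, 0.6, 7.9]
grip_width: 0.207
grasp_force: 58.8
```

Run:
```python
from crank import *
p=now();f=11.38
for i in range(4): print(tang(r.get_state()["ft_force"],f),end=" "); snapshot("wrist")
```

```text
mod [-0.0577 -0.0482  0.2793] w 0.207 F mod [ 9.1 -0.4  7.9] t 16.03
10.9 11.7 11.4 10.5
```

Request:
carry_out(series=[[[0,0,0],0,0.05],[[0,0,0],0,0.06],[[0,0,0],0,0.06],[[0,0,-0.025],0,0.06],[[0.01,0,-0.05],0,0.06]])

```text
time_s: 16.65
ee_pos: [0.5988, -0.0143, 0.3261]
tool_rot: [[-0.994, -0.105, -0.003], [-0.105, 0.994, -0.001], [0.003, -0.0, -1.0]]
ft_force: [0.5, 0.1, 0.5]
grip_width: 0.702
grasp_force: 0.0
```

Request:
carry_out(series=[[[0.03,0,-0.01],0,0.06],[[0.06,0,-0.01],0,0.06],[[0.09,0,-0.01],0,0.06],[[0.12,0,-0.01],0,0.06],[[0.12,0,-0.01],0,0.06]])

```text
time_s: 17.07
ee_pos: [0.4753, -0.028, 0.3368]
tool_rot: [[-0.995, -0.104, -0.001], [-0.104, 0.995, 0.0], [0.001, 0.001, -1.0]]
ft_force: [1.1, -0.4, 1.0]
grip_width: 0.698
grasp_force: 0.0
```

Run:
```python
from crank import *
now()
img,d=snapshot("top");cv2.imwrite("pics/top9.png",img)
P=tomod(cloud("top",d));x,y,z=P[...,0],P[...,1],P[...,2]
m=(img.max(-1)<45)&(abs(y)<.08)&(x<.05)&(x>-.1)&(z>.18)&(z<.26);q=P[m]
print("grip",len(q),q.mean(0) if len(q) else 0, "H",H(11.38), "top end",H(11.38)+.0235*np.array([-.454,0,.891]))
```

```text
mod [-0.1938 -0.0484  0.3368] w 0.698 F mod [ 1.  -0.5  1. ] t 17.07
grip 79 [-0.04160495 -0.04774782  0.22403811] H [-0.04320745 -0.0463507   0.20798689] top end [-0.05387645 -0.0463507   0.22892539]
```

View pics/top9.png

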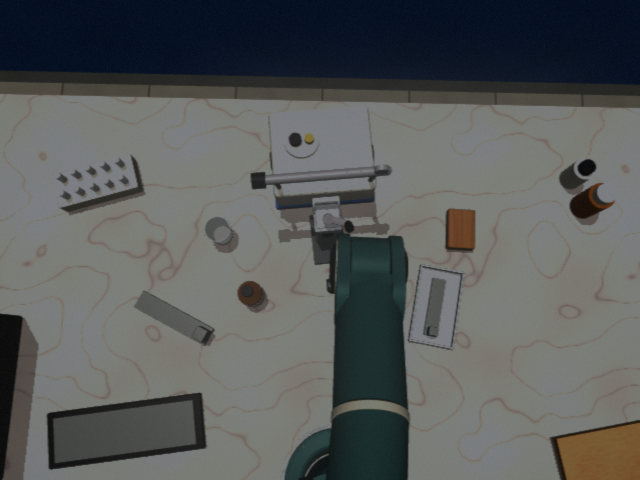

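The top view shows the chock in the tray at (435,305). The bottle (250,293), beaker (220,232) and case (460,230) have not moved, and the crank is free at (345,226). I'm handing in.

```bash
python3 -c "
from cell import job
print(job.hand_in())"
```

```text
the job is handed in; nothing more can be done
None
```

The job is handed in after about 17 s of the 72 s: the chock lies flat in the tray and the crank is let go an estimated 1 to 2 rad past the touch, judged by the rise in crank force; the bottle, beaker and case were not moved, and no verdict came back.

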